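# Strike a scoop of transport tubes level

### The job

Take the forked scoop by its green handle, push it in under the pile of tubes on the grey rack and lift all five off together. Then set the scoop on the rim of the grey tray at the end away from the strike bar and drag it along the rim right through under the bar, so that the bar pushes the two upper tubes off into the tray and a single level layer of three stays in the scoop. Finally put the loaded scoop back down squarely inside the black mat and let go; keep the scoop level, never touch the tubes with the gripper, and leave the marker, carton and bud tub alone.

Things in the scene. Friction and masses are not known exactly. Their poses are not given: they have to be found in the camera images.
- scoop: forked steel scoop, loose, about 0.2 kg, starts on the mat. Origin mid-pocket on its underside; x forward to the open fork end, z up. Two flat tines, x = -72 to +52 mm, 6 mm thick, |y| = 22 to 53 mm: a 44 mm wide slot between them, open in front, runs back to x = -60, where a bridge (to x = -72, 14 mm high) joins them
- scoop_floor (a point): middle of the scoop's pocket, level with its floor (scoop z = 6 mm). The pocket is 90 mm long (x) and 98 mm wide (y) inside. Stops on the tines: front at x = 45..50, 16 mm high; back at x = -45..-50, 20 mm high; side walls at |y| = 49..53, 22 mm high (heights from the underside)
- scoop_grip (a point): grip point in the upright green handle, at scoop x = -66, y = 0, z = 105 mm. The handle is 16 mm thick (scoop x), 34 mm wide (y), rises from the bridge to z = 130 mm; grip it from above, best across the 16 mm. With five tubes the scoop weighs about 0.35 kg, its centre of mass some 50 mm ahead of the handle: grip with 60 N or more
- rack: grey narrow pedestal fixed to the worktop, 94 mm long (x), 28 mm wide (y); foot 100 x 34 mm, 4 mm high. Origin under its centre; x points away from the robot: the scoop goes in along +x from the near side, a tine on either side, scoop x along rack x, underside about 10 mm above the worktop; with the origins in line a straight lift takes up all five tubes
- rack_top (a point): middle of the rack's top, 38 mm above the worktop. The tubes lie on it crosswise (along rack y), centred: three side by side, two more on top in the grooves; their ends overhang 32 mm on both sides. End lips at x = -47 and +47 mm rise to 44 mm above the worktop
- tube_a: one of five identical round-bottomed white transport tubes with blue domed caps, 28 mm in diameter, 92 mm long over round ends; origin at the middle of its axis, y along its axis. About 30 g. At the start in the lower layer
- tube_b: one of five identical round-bottomed white transport tubes with blue domed caps, 28 mm in diameter, 92 mm long over round ends; origin at the middle of its axis, y along its axis. About 30 g. At the start in the lower layer
- tube_c: one of five identical round-bottomed white transport tubes with blue domed caps, 28 mm in diameter, 92 mm long over round ends; origin at the middle of its axis, y along its axis. About 30 g. At the start in the lower layer
- tube_d: one of five identical round-bottomed white transport tubes with blue domed caps, 28 mm in diameter, 92 mm long over round ends; origin at the middle of its axis, y along its axis. About 30 g. At the start in the upper layer
- tube_e: one of five identical round-bottomed white transport tubes with blue domed caps, 28 mm in diameter, 92 mm long over round ends; origin at the middle of its axis, y along its axis. About 30 g. At the start in the upper layer
- tray: grey open catch tray fixed to the worktop, 90 mm (x) by 160 mm (y), 72 mm high, walls 5 mm. Origin under its centre. The strike bar crosses above its +y end
- rim (a point): middle of the tray's mouth, level with its flat rim (z = 72 mm). The scoop, its x along tray x and its origin over the tray's middle line, bridges the tray and slides on the rim towards tray +y: from scoop origin at about tray y = -40 mm to y = +130 mm, where it is clear of the bar
- strike_edge (a point): middle of the lower edge of the steel strike bar: tray x = 0, y = 72, z = 110 mm. Fixed to the tray, it runs along tray x from x = -40 to a post at x = 82..98 mm; 8 mm thick, top at z = 142 mm. With the scoop on the rim it clears the lower tubes by 4 mm and meets the upper ones near their axes; the handle passes its near tip 18 mm off
- mat: flat black mat with a yellow border line, 140 x 140 mm, 3 mm thick, fixed; origin at its centre on the worktop, x away from the robot. The scoop's pocket belongs over its middle, scoop x along mat x (the handle overhangs at the -x side)
- marker_black: black marker, 144 mm long, lying on the worktop; bystander
- small_carton: white and blue tablet carton 76 x 102 x 66 mm; bystander
- bud_tub: clear tub of cotton buds, 77 mm wide, 80 mm tall; bystander
Mind the look-alikes: they are no part of the job. What is shaped like the tube_e but brown is not meant.

How it is judged:
By the outcome, as a careful person would: the job done as asked, in the order asked, and still so for the second after the job is handed in, with the robot touching nothing.
It also fails if it takes over 72 s, if anything falls off the work surface, if the arm or the gripper's body presses on something with over 40 N, if the wrist force passes 120 N, or if a joint passes its speed limit or range.

### The arm

A 6-joint arm with a two-finger parallel gripper is mounted at the origin on a cart in front of the work surface, level with it; the furniture and walls round the work are solid. World frame = base frame: x ahead of the robot, y to its left, z up, the work surface at z = 0. Lengths are in m, angles in rad, forces in N, time in s.
With the tool pointing down it reaches from about 0.225 to 0.875 m from the base axis. Payload 3.4 kg.
Tool frame: the origin (TCP) lies between the finger pads; the fingertips stand 11 mm ahead of it and the grasp point (between the pads) lies 8 mm behind it; z points along the fingers, y is the line along which they close (so a half turn about z gives the same grasp; the last joint's range is limited). The gripper opens to 85 mm and grips with 20 to 120 N. Pads are 22 mm wide; open, the fingers measure 114 mm over their backs; the gripper's body (76 mm by 85 mm) begins 54 mm behind the grasp point. The pads swing forward as they close: fully open they stand 13 mm farther back than shut.
Start: joints at [-1.351, 0.276, 1.505, -0, 1.361, -0.121], TCP at [0.192, -0.542, 0.242] pointing down, gripper open.
Joint ranges: [-2.89, 2.89], [-0.75, 2.08], [0.22, 2.7], [-1.18, 4.32], [0.11, 2.71], [-2.7, 2.7]. Speed limits (rad/s): [2.57, 2.57, 3.14, 3.14, 3.14, 3.14].

### API

Orientations are given as a unit quaternion [w, x, y, z].
In Python, from rig import sensors, eyes, manip gives the robot as it stands.
- The arm moves only by the tool drive_tool, never from a script. Its argument "deltas" is a list of rows, each an object with "linear": the shift along the world's x, y, z in mm, a list of three; "twist": the turn about the world's z in degrees; "claw": the opening, from 0 (shut) to 1 (fully open). In form: [{"linear": [tx, ty, tz], "twist": twist, "claw": claw}, ...]. A call has 1 to 12 rows; each row is the pose to reach, as a shift and turn from the pose commanded when the call began; what a row does not reach only later rows make up. A row lasts 1/12 s, in which the tool goes at most 41.7 mm and 7.16 degrees, less where a joint would pass 70% of its speed; a pose out of reach is approached as far as the arm can. A call with a gripper value outside its range is refused whole. The fingers move at their own pace and stop on an object; "squeeze" is the grip in N (left out, the last holds). Time passes only in rows, so rows that repeat a pose let the fingers close. It gives the time, the measured TCP pose, the force, the opening and the grip force at its end, in the units of the state.
- sensors.get_state(): the state, without advancing time (a new reading comes with each control period).
- eyes.get_image(name): name is "scene" or "top" or "wrist"; returns the picture (420x560x3 uint8, red, green, blue); there is no depth.
- eyes.camera_model(name): a dict with "intrinsics" (3x3 intrinsics, pixels), "dist" ([k1, k2, p1, p2, k3] as OpenCV has them; the pictures are not rectified), "R" (3x3) and "t" (3): a world point X has camera coordinates R X + t. Camera axes: x right, y down, z forward; pixel columns grow to the right and rows downward; lengths in m; the calibration is good to about 2 mm. A picture is of the moment at which its call begins: read the wrist's pose just before it. camera_model takes no time and is no camera call; for the wrist camera it gives the pose at the moment of the call.
- manip.sign_off(): hands the job in; it is judged then, once.
The state is a dict: "clock": time; "qpos": joint angles; "qd": joint speeds; "effort": joint torques, N m; "position": TCP position; "ee_rot": TCP orientation; "contact_force": force on the tool from outside, world axes, zero at the start; "moment": the same for the moment, N m; "width": finger opening in m; "gripper_force": force on a finger pad.
Only numpy, scipy, OpenCV 4.12 (cv2) and the standard library are available. Lean on these libraries where they do the work, as an engineer would, in place of code of your own. Each camera call takes 0.05 s, during which the arm holds its last target. There are 200 camera calls.

## Working session

There is one attempt and no reset: what is moved stays moved. The work goes in short steps, Python scripts to look and compute and a tool call to move; the robot and the scene stay as the last step left them, time stands still between calls to the robot, and variables do not carry over. Pictures are saved under pics/ and viewed, at most 10 in all, crops included, and the job is handed in when it is done.

Besides the shell and the picture viewer there is one more tool, called as name(argument=value, ...) on one line, values as JSON. drive_tool: Moves the arm, as the interface text tells. Its arguments: {"type":"object","properties":{"deltas":{"type":"array","items":{"type":"object","properties":{"linear":{"type":"array","items":{"type":"number"}},"twist":{"type":"number"},"claw":{"type":"number"}}}},"squeeze":{"type":"number"}},"required":["deltas"]}

```bash
mkdir -p pics; ls
cat > h.py <<'E'
import numpy as np, cv2
from rig import sensors, eyes, manip
def snap(n,f):
    im=eyes.get_image(n); cv2.imwrite('pics/'+f,im[:,:,::-1]); return im
def ray(n,uv):
    m=eyes.camera_model(n);K=np.array(m['intrinsics']);d=np.array(m['dist'])
    R=np.array(m['R']);t=np.array(m['t'])
    p=cv2.undistortPoints(np.array(uv,float).reshape(-1,1,2),K,d).reshape(-1,2)
    D=np.c_[p,np.ones(len(p))]@R; return -R.T@t,D
def pix2w(n,uv,z):
    c,D=ray(n,uv); z=np.broadcast_to(z,len(D)); return c+D*((z-c[2])/D[:,2])[:,None]
def w2pix(n,X):
    m=eyes.camera_model(n);R=np.array(m['R'])
    return cv2.projectPoints(np.array(X,float).reshape(-1,1,3),cv2.Rodrigues(R)[0],np.array(m['t'],float),np.array(m['intrinsics']),np.array(m['dist'],float))[0].reshape(-1,2)
E
python3 - <<'E'
from h import *
a=snap('top','top0.png');b=snap('scene','scene0.png')
s=sensors.get_state();print({k:np.round(v,3) for k,v in s.items()})
for n in('top','scene'):
    c,D=ray(n,[[280,210]]);print(n,c,D)
E
```

```text
pics
{'clock': np.float64(0.1), 'qpos': array([-1.351,  0.277,  1.506, -0.   ,  1.361, -0.121]), 'qd': array([-0.002, -0.001, -0.003,  0.001,  0.   ,  0.001]), 'effort': array([ 1.000e-03, -4.177e+01, -2.464e+01, -0.000e+00,  6.000e-03,
       -0.000e+00]), 'position': array([ 0.192, -0.542,  0.242]), 'ee_rot': array([-0.001,  0.986,  0.17 , -0.   ]), 'contact_force': array([-0.66 ,  0.236, -0.291]), 'moment': array([0.021, 0.027, 0.021]), 'gripper_force': np.float64(0.0), 'width': np.float64(0.085)}
top [0.31580859 0.10259617 1.27835178] [[ 0.15474534 -0.01683726 -0.98783281]]
scene [-0.23391125  0.77091117  0.69492175] [[ 0.63078733 -0.57382519 -0.52247164]]
```

View pics/top0.png

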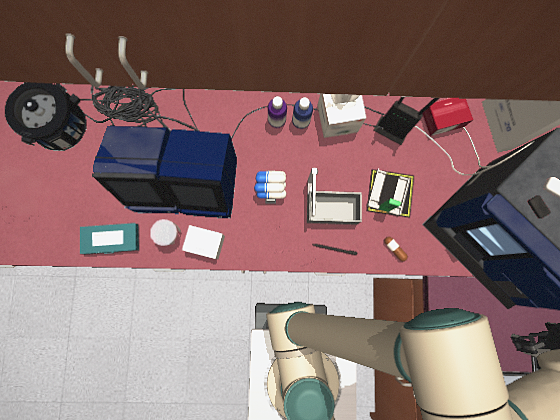

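View pics/scene0.png

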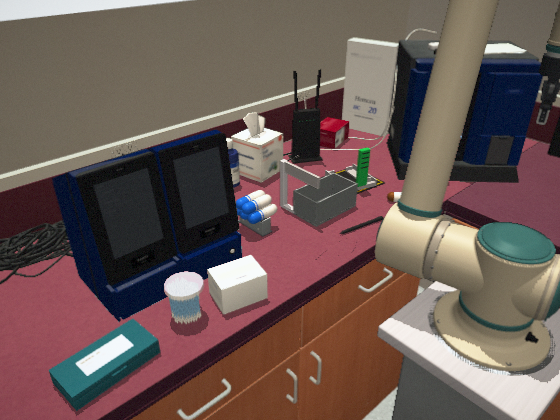

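The top view shows the rack with its tubes near (270,186), the tray near (335,200) with the bar along its left end at (313,190), the mat and scoop near (390,192) with the green handle at (396,204), and the marker at (335,249). In the picture, right is -y and up is +x. I'll enlarge the working area.

Run:
```python
from h import *
a=cv2.imread('pics/top0.png')[160:230,240:420]
cv2.imwrite('pics/topc.png',cv2.resize(a,None,fx=4.4,fy=4.4,interpolation=cv2.INTER_CUBIC))
b=cv2.imread('pics/scene0.png')[140:240,220:400]
cv2.imwrite('pics/scc.png',cv2.resize(b,None,fx=4.4,fy=4.4,interpolation=cv2.INTER_CUBIC))
print(pix2w('top',[[270,186],[335,195],[390,192]],0.0))
```

```text
[[ 0.5929596   0.11489169  0.        ]
 [ 0.56993678 -0.09429002  0.        ]
 [ 0.58512337 -0.27170174  0.        ]]
```

View pics/topc.png

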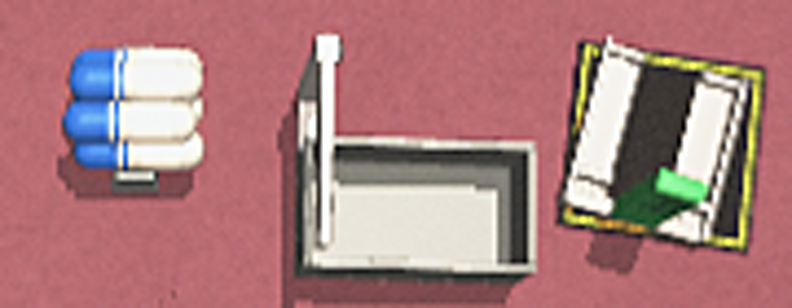

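The crop shows the mat corners at crop pixels (583,42), (768,68), (748,250) and (560,222), and the handle top at about (682,187). The tray rim corners are at about (305,135), (536,143), (533,270) and (298,272). The tubes lie almost along y, and the rack's near lip is at (135,182).

Run:
```python
from h import *
def P(l,z): return pix2w('top',np.array(l)/4.4+[240,160]-0.4,z)
def rect(l,z):
    p=P(l,z)[:,:2]; c=p.mean(0); e=p-np.roll(p,-1,0)
    L=np.linalg.norm(e,axis=1); a=np.degrees(np.arctan2(e[:,1],e[:,0])); print('c',c,'L',L,'ang',a)
rect([(583,42),(768,68),(748,250),(560,222)],.003)
rect([(305,135),(536,143),(533,270),(298,272)],.072)
print('handle top',P([(655,183),(663,168),(708,187),(700,202)],.13), 'mean',P([(682,186)],.13))
print('bar tips',P([(329,45),(324,245)],.142))
print('lip',P([(115,178),(157,180)],.044), 'toptubes ends',P([(72,75),(204,72),(64,118),(197,120)],.0755),P([(72,156),(204,153)],.052))
print('tines',P([(605,45),(640,57),(703,75),(745,85)],.006))
```

```text
c [ 0.58291202 -0.27298088] L [0.13718194 0.13688328 0.13727779 0.13583339] ang [ 83.53864376  -7.53392801 -96.90036921 172.41904128]
c [ 0.52151553 -0.0822554 ] L [0.15958877 0.08840531 0.16052032 0.09518873] ang [ 89.72812456  -1.63120294 -87.85664038 177.99063292]
handle top [[ 0.53058644 -0.22876088  0.13      ]
 [ 0.54074202 -0.23418266  0.13      ]
 [ 0.5289621  -0.26355967  0.13      ]
 [ 0.51883637 -0.25810431  0.13      ]] mean [[ 0.52911871 -0.24647801  0.13      ]]
bar tips [[ 0.61361473 -0.01254021  0.142     ]
 [ 0.48148717 -0.01104709  0.142     ]]
lip [[0.53884638 0.12625361 0.044     ]
 [0.53831056 0.09685487 0.044     ]] toptubes ends [[0.6041489  0.15743257 0.0755    ]
 [0.60915872 0.0667505  0.0755    ]
 [0.57381416 0.16183586 0.0755    ]
 [0.5752511  0.0707463  0.0755    ]] [[0.55204251 0.15646931 0.052     ]
 [0.55697568 0.06466657 0.052     ]]
tines [[ 0.65565267 -0.22923917  0.006     ]
 [ 0.64740003 -0.25491608  0.006     ]
 [ 0.63527631 -0.30107231  0.006     ]
 [ 0.62870599 -0.33180926  0.006     ]]
```

Run:
```python
from h import *
s=sensors.get_state();c,D=ray('wrist',[[280,210],[280,0],[560,210]]);print(s['position'],c,D)
m=eyes.camera_model('wrist');print(m['intrinsics'],m['dist'])
```

```text
[ 0.19206812 -0.54151347  0.24152154] [ 0.26055926 -0.51727084  0.37412651] [[-0.25491129 -0.10778411 -0.96113273]
 [ 0.32453256  0.09774516 -1.14258895]
 [ 0.02844768 -0.90859624 -0.96236338]]
[[325.09265063   0.         274.15728171]
 [  0.         325.09265063 212.30566438]
 [  0.           0.           1.        ]] [0.01811761 0.         0.         0.         0.        ]
```

drive_tool(deltas=[{"linear":[12,40,10],"twist":5,"claw":1},{"linear":[22,80,20],"twist":11,"claw":1},{"linear":[32,120,30],"twist":18,"claw":1},{"linear":[44,160,40],"twist":24,"claw":1},{"linear":[58,200,50],"twist":31,"claw":1},{"linear":[80,230,58],"twist":37,"claw":1},{"linear":[110,255,58],"twist":43,"claw":1},{"linear":[145,275,58],"twist":49,"claw":1},{"linear":[183,282,58],"twist":54,"claw":1},{"linear":[220,290,58],"twist":54,"claw":1},{"linear":[258,292,58],"twist":54,"claw":1},{"linear":[268,292,58],"twist":54,"claw":1}])

```text
clock: 1.1
position: [0.4651, -0.2489, 0.2995]
ee_rot: [0.001, 0.8, 0.6, 0.001]
contact_force: [0.3, -0.8, 0.7]
width: 0.0856
gripper_force: 0.0
```

Run:
```python
from h import *
s=sensors.get_state();print(s['position'],ray('wrist',[[280,210]]))
np.savez('w1.npz',**eyes.camera_model('wrist'))
snap('wrist','w1.png')
```

```text
[ 0.46511641 -0.24891053  0.29949471] (array([ 0.48545246, -0.17951236,  0.43220562]), array([[-0.05745506, -0.2697945 , -0.96139646]]))
```

View pics/w1.png

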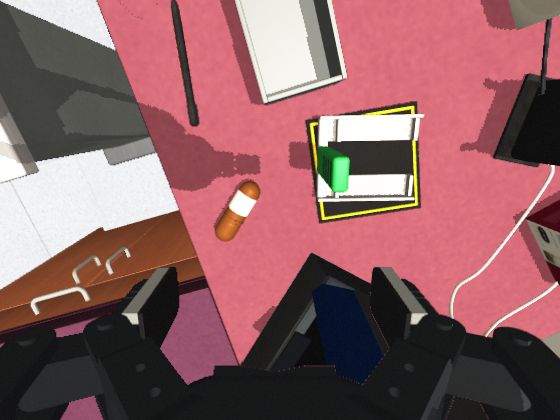

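The mat's outer corners are near (308,122), (415,103), (420,207) and (320,222). The green handle is at (318–350,147–192), with its top face near (341,175). The tines run right to about (423,116) and (412,198). The tray's near end rim shows at (265,103)–(345,76). The brown look-alike is at (238,210). Next I'll fit the scoop and mat by silhouette.

```bash
cat >> h.py <<'E'
from scipy.optimize import minimize
def box(x0,x1,y0,y1,z0,z1): return np.array([[x,y,z] for x in(x0,x1) for y in(y0,y1) for z in(z0,z1)],float)/1000
HANDLE=[box(-74,-58,-17,17,14,130)]
STEEL=[box(-72,-60,-53,53,0,14)]+[b for s in(1,-1) for b in(box(-72,52,*sorted((22*s,53*s)),0,6),box(45,50,*sorted((22*s,53*s)),0,16),box(-50,-45,*sorted((22*s,53*s)),0,20),box(-50,50,*sorted((49*s,53*s)),0,22))]
def proj(m,X):
    return cv2.projectPoints(X.reshape(-1,1,3),cv2.Rodrigues(np.array(m['R']))[0],np.array(m['t'],float),np.array(m['intrinsics']),np.array(m['dist'],float))[0].reshape(-1,2)
def render(m,boxes,p,z):
    S=4; im=np.zeros((420*S,560*S),np.uint8); c,s=np.cos(p[2]),np.sin(p[2])
    for b in boxes:
        X=np.c_[b[:,0]*c-b[:,1]*s+p[0],b[:,0]*s+b[:,1]*c+p[1],b[:,2]+z]
        h=cv2.convexHull(((proj(m,X)+.5)*S).astype(np.float32))
        cv2.fillConvexPoly(im,h.astype(np.int32),255)
    return cv2.resize(im,(560,420),interpolation=cv2.INTER_AREA)/255.
def fit(m,parts,p0,z,dx=.012):
    # parts: list of (boxes, mask)
    def cost(p):
        return sum(np.abs(render(m,b,p,z)-k).sum() for b,k in parts)
    best=None
    for d in(.25,-.25):
        s0=np.array([p0]+[np.array(p0)+v for v in([dx,0,0],[0,dx,0],[0,0,d])])
        r=minimize(cost,p0,method='Nelder-Mead',options=dict(initial_simplex=s0,xatol=1e-4,fatol=.1,maxiter=300))
        if best is None or r.fun<best.fun: best=r
    return best.x,best.fun
E
python3 - <<'E'
from h import *
m=dict(np.load('w1.npz'));im=cv2.imread('pics/w1.png')
hsv=cv2.cvtColor(im,cv2.COLOR_BGR2HSV)
def w(uv,z):
    R,t=m['R'],m['t'];p=cv2.undistortPoints(np.array(uv,float).reshape(-1,1,2),m['intrinsics'],m['dist']).reshape(-1,2)
    D=np.c_[p,np.ones(len(p))]@R;c=-R.T@t;return c+D*((z-c[2])/D[:,2])[:,None]
roi=np.zeros(im.shape[:2],bool);roi[95:230,300:435]=1
green=(cv2.inRange(hsv,(45,120,40),(85,255,255))>0)&roi
yel=(cv2.inRange(hsv,(22,120,120),(35,255,255))>0)&roi
white=(cv2.inRange(hsv,(0,0,110),(180,60,255))>0)&roi
print(green.sum(),yel.sum(),white.sum())
v,u=np.nonzero(yel);r=cv2.minAreaRect((w(np.c_[u,v],.003)[:,:2]*1000).astype(np.float32));print('yellow rect',r)
hs=render(m,HANDLE,[0.58,-.27,-.26],.003)
# steel mask excludes handle-covered area: fit jointly on union and green
un=(green|white).astype(float)
x,f=fit(m,[(HANDLE,green.astype(float)),(HANDLE+STEEL,un)],[.588,-.27,-.26],.003)
print('scoop',x,np.degrees(x[2]),f)
x2,f2=fit(m,[(HANDLE,green.astype(float))],x,.003,.004);print('handle only',x2,np.degrees(x2[2]),f2)
c,s=np.cos(x[2]),np.sin(x[2]);print('grip',x[0]-.066*c,x[1]-.066*s)
print('rim end corners',w([(265,103),(345,76)],.072))
o=im.copy()
for b,col in((HANDLE,(255,0,255)),(HANDLE+STEEL,(0,0,255))):
    cs,_=cv2.findContours((render(m,b,x,.003)>.5).astype(np.uint8),0,1);cv2.drawContours(o,cs,-1,col,1)
cv2.imwrite('pics/fit1.png',cv2.resize(o[60:240,200:440],None,fx=3,fy=3))
E
```

```text
1049 892 4666
yellow rect ((584.4825439453125, -272.64654541015625), (131.74728393554688, 132.27923583984375), 82.91616821289062)
scoop [ 0.59493987 -0.26453459 -0.26640897] -15.26410970246528 898.5490196078431
handle only [ 0.59517265 -0.26158925 -0.24047336] -13.77810838717866 269.0156862745098
grip 0.5312681856552341 -0.24715885043022898
rim end corners [[ 0.48100602 -0.16395278  0.072     ]
 [ 0.5672407  -0.16201578  0.072     ]]
```

View pics/fit1.png

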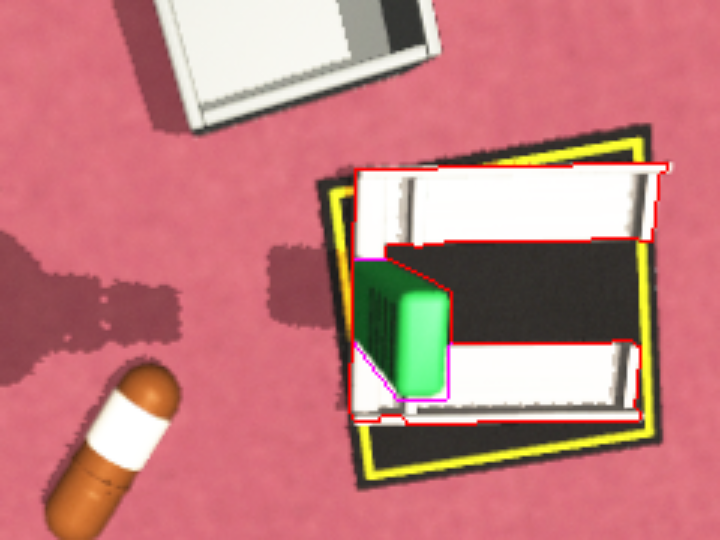

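The outlines fit tightly: scoop yaw -15.3° with its grip at (0.531,-0.247), mat yaw -7.1° with its centre at (0.584,-0.273). I'll go above the handle and check the position.

drive_tool(deltas=[{"linear":[30,1,-20],"twist":1,"claw":1},{"linear":[60,2,-50],"twist":1,"claw":1},{"linear":[66,2,-90],"twist":1,"claw":1},{"linear":[66,2,-120],"twist":1,"claw":1},{"linear":[66,2,-120],"twist":1,"claw":1}])

```text
clock: 1.57
position: [0.5213, -0.2456, 0.1733]
ee_rot: [-0.007, 0.796, 0.605, -0.003]
contact_force: [-1.2, 0.6, -0.3]
width: 0.0857
gripper_force: 0.0
```

Run:
```python
from h import *
s=sensors.get_state();q=s['ee_rot'];print(s['position'],np.degrees(2*np.arctan2(q[2],q[1]))-90,q)
```

```text
[ 0.52134612 -0.24562612  0.17331362] -15.4738873075175 [-0.00717732  0.79583997  0.60545705 -0.00299818]
```

drive_tool(deltas=[{"linear":[5,1,0],"twist":0,"claw":1},{"linear":[5,1,0],"twist":0,"claw":1},{"linear":[5,1,0],"twist":0,"claw":1},{"linear":[5,1,0],"twist":0,"claw":1}])

```text
clock: 1.9
position: [0.532, -0.2479, 0.183]
ee_rot: [0.002, 0.796, 0.605, 0.001]
contact_force: [0.6, -0.7, -0.8]
width: 0.0849
gripper_force: 0.0
```

drive_tool(deltas=[{"linear":[0,0,-20],"twist":0,"claw":1},{"linear":[0,0,-45],"twist":0,"claw":1},{"linear":[0,0,-65],"twist":0,"claw":1},{"linear":[0,0,-76],"twist":0,"claw":1},{"linear":[0,0,-80],"twist":0,"claw":1},{"linear":[0,0,-80],"twist":0,"claw":0.6},{"linear":[0,0,-80],"twist":0,"claw":0.3},{"linear":[0,0,-80],"twist":0,"claw":0.0},{"linear":[0,0,-80],"twist":0,"claw":0.0},{"linear":[0,0,-80],"twist":0,"claw":0.0},{"linear":[0,0,-80],"twist":0,"claw":0.0},{"linear":[0,0,-80],"twist":0,"claw":0.0}], squeeze=100)

```text
clock: 2.9
position: [0.5316, -0.2472, 0.1012]
ee_rot: [0.001, 0.796, 0.606, 0.0]
contact_force: [0.2, 0.7, 4.7]
width: 0.015
gripper_force: 98.0
```

Gripped at 15 mm opening and 98 N. I'll lift and carry the scoop over to in front of the rack.

drive_tool(deltas=[{"linear":[0,0,15],"twist":0,"claw":0},{"linear":[0,0,45],"twist":0,"claw":0},{"linear":[0,0,85],"twist":0,"claw":0},{"linear":[-6,10,125],"twist":1,"claw":0},{"linear":[-20,40,150],"twist":3,"claw":0},{"linear":[-38,74,170],"twist":5,"claw":0},{"linear":[-56,110,175],"twist":8,"claw":0},{"linear":[-74,146,175],"twist":10,"claw":0},{"linear":[-92,184,175],"twist":12,"claw":0},{"linear":[-110,222,175],"twist":14,"claw":0},{"linear":[-125,258,175],"twist":16,"claw":0},{"linear":[-133,285,175],"twist":17,"claw":0}], squeeze=100)

```text
clock: 3.9
position: [0.3947, 0.0406, 0.2748]
ee_rot: [-0.001, 0.697, 0.717, -0.0]
contact_force: [0.3, 0.2, -2.0]
width: 0.0146
gripper_force: 98.0
```

drive_tool(deltas=[{"linear":[-2,18,0],"twist":0,"claw":0},{"linear":[-2,22,0],"twist":0,"claw":0},{"linear":[-2,22,0],"twist":0,"claw":0},{"linear":[-2,22,0],"twist":0,"claw":0}])

```text
clock: 4.23
position: [0.3962, 0.0595, 0.2751]
ee_rot: [0.0, 0.697, 0.717, -0.001]
contact_force: [0.1, -0.4, -2.9]
width: 0.015
gripper_force: 97.9
```

Run:
```python
from h import *
s=sensors.get_state();q=s['ee_rot'];print(s['position'],np.degrees(2*np.arctan2(q[2],q[1]))-90,q,s['contact_force'],s['moment'],s['gripper_force'])
np.savez('w2.npz',**eyes.camera_model('wrist'),pos=s['position'])
snap('wrist','w2.png')
```

```text
[0.39624777 0.05949977 0.27507505] 1.5581546405547186 [ 2.68235852e-04  6.97426735e-01  7.16655858e-01 -5.08585380e-04] [ 0.08139494 -0.38255528 -2.91919914] [-0.04180481  0.03513153 -0.01248515] 97.93420314788818
```

View pics/w2.png

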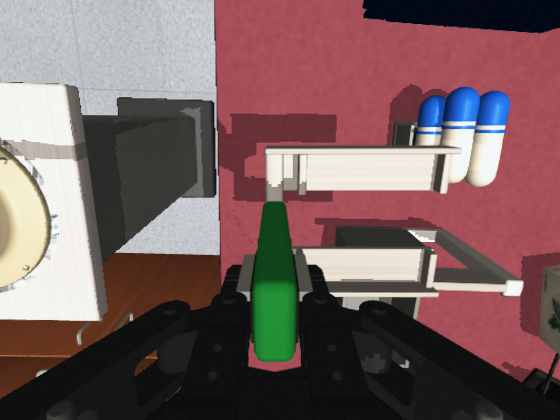

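The scoop hangs level in the gripper, front stops at col ~440 and the handle at (275,280). The tubes are at cols 417–510, rows 87–188, with two upper ones at (461,135) and (490,140), a lower one at (430,120), and the near lip at (403,132). I'll fit the rack pose from the tubes' silhouette and check the scoop's pose in the grip.

```bash
cat >> h.py <<'E'
def capsule(cx,cz,n=12):
    P=[]
    for s in(1,-1):
        for ph in np.linspace(0,np.pi/2,5):
            for a in np.linspace(0,2*np.pi,n,endpoint=False):
                P.append([cx+14*np.cos(ph)*np.cos(a),s*(32+14*np.sin(ph)),cz+14*np.cos(ph)*np.sin(a)])
    return np.array(P)/1000
TUBES=[capsule(x,52) for x in(-28.5,0,28.5)]+[capsule(x,76) for x in(-14,14)]
def wfit(m,boxes,mask,wt,p0,z,d=(.01,.01,.08)):
    c=lambda p:(np.abs(render(m,boxes,p,z)-mask)*wt).sum()
    s0=np.array([p0]+[np.array(p0)+np.eye(3)[i]*d[i] for i in range(3)])
    r=minimize(c,p0,method='Nelder-Mead',options=dict(initial_simplex=s0,xatol=1e-4,fatol=.05,maxiter=300));return r.x,r.fun
E
python3 - <<'E'
from h import *
m=dict(np.load('w2.npz'));im=cv2.imread('pics/w2.png');hsv=cv2.cvtColor(im,cv2.COLOR_BGR2HSV)
blue=cv2.inRange(hsv,(100,120,90),(125,255,255))>0
white=cv2.inRange(hsv,(0,0,110),(180,50,255))>0
wt=np.zeros(im.shape[:2]);wt[75:200,417:530]=1;wt[143:,:466]=0
mask=((blue|white)&(wt>0)).astype(float)
x,f=wfit(m,TUBES,mask,wt,[.585,.113,.03],0);print('rack',x,np.degrees(x[2]),f,mask.sum())
c,s=np.cos(x[2]),np.sin(x[2])
lip=np.array([[-49,14,44],[-45,14,44],[-49,-14,44],[-45,-14,44]])/1000
L=np.c_[lip[:,0]*c-lip[:,1]*s+x[0],lip[:,0]*s+lip[:,1]*c+x[1],lip[:,2]]
print('lip px',proj(m,L))
# scoop in hand
wt2=np.zeros(im.shape[:2]);wt2[140:262,262:466]=1
wt2[140:195,447:]=0; wt2[225:262,330:]=0
st=(cv2.inRange(hsv,(0,0,60),(180,60,255))>0)&(wt2>0)
gr=(cv2.inRange(hsv,(45,120,30),(85,255,255))>0)
st=(st|(gr&(wt2>0))).astype(float)
p=m['pos'];y=np.radians(1.56);p0=[p[0]+.066*np.cos(y),p[1]+.066*np.sin(y),y]
for z in(.172,.175,.178,.181):
    x2,f2=wfit(m,STEEL+HANDLE,st,wt2,p0,z,(.004,.004,.03));print(z,x2-p0,np.degrees(x2[2]),f2,st.sum())
o=im.copy()
for b,q,z,col in((TUBES,x,0,(0,255,0)),(STEEL+HANDLE,x2,z,(0,0,255))):
    cs,_=cv2.findContours((render(m,b,q,z)>.5).astype(np.uint8),0,1);cv2.drawContours(o,cs,-1,col,1)
cv2.imwrite('pics/fit2.png',cv2.resize(o[60:330,240:540],None,fx=2.2,fy=2.2))
E
```

```text
rack [0.59043423 0.11339445 0.03007564] 1.7232074557427752 524.2470588235294 5360.0
lip px [[409.91212816 125.10772094]
 [413.65609012 125.07935223]
 [406.88653419 151.48359933]
 [410.54358019 151.46098371]]
0.172 [ 0.0007864  -0.00068248  0.00888092] 2.068839189225217 722.1215686274509 10554.0
0.175 [ 0.00084012 -0.00010522  0.01263713] 2.2840542391844427 660.9725490196079 10554.0
0.178 [0.00090051 0.00034685 0.01528069] 2.435518897260797 661.635294117647 10554.0
0.181 [0.00044036 0.00086767 0.01471338] 2.40301455673042 693.1098039215686 10554.0
```

View pics/fit2.png

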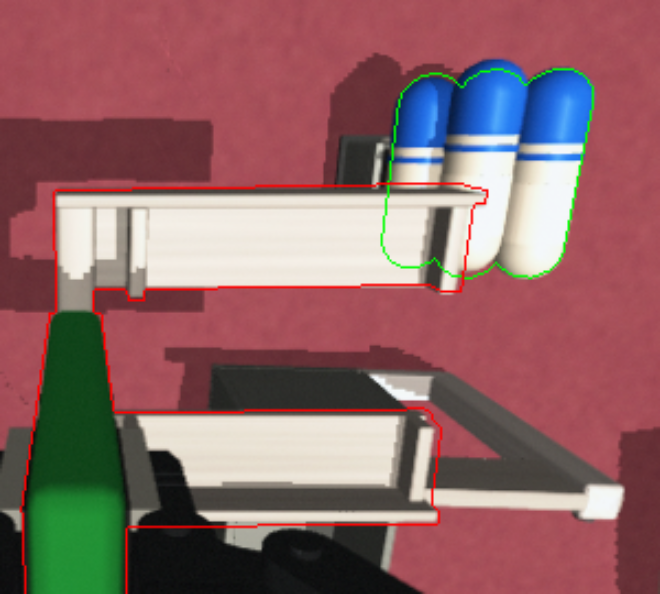

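The scoop fit agrees with the grip: underside at z ≈ .178, yaw ≈ +2°. The rack is near (0.590,0.113), yaw ≈ 1.7°. I'll drop to insertion height in front of it and refine from close by.

drive_tool(deltas=[{"linear":[2,15,-10],"twist":0,"claw":0},{"linear":[3,33,-35],"twist":0,"claw":0},{"linear":[3,45,-70],"twist":0,"claw":0},{"linear":[3,48,-105],"twist":0,"claw":0},{"linear":[3,48,-130],"twist":0,"claw":0},{"linear":[3,48,-150],"twist":0,"claw":0},{"linear":[3,48,-161],"twist":0,"claw":0},{"linear":[3,48,-166],"twist":0,"claw":0},{"linear":[3,48,-166],"twist":0,"claw":0},{"linear":[3,48,-166],"twist":0,"claw":0},{"linear":[3,48,-166],"twist":0,"claw":0}])

```text
clock: 5.2
position: [0.4004, 0.1077, 0.1102]
ee_rot: [0.001, 0.698, 0.716, 0.001]
contact_force: [0.3, 0.3, -1.6]
width: 0.0151
gripper_force: 97.9
```

Run:
```python
from h import *
s=sensors.get_state();q=s['ee_rot'];print(s['position'],np.degrees(2*np.arctan2(q[2],q[1]))-90,q,s['contact_force'],s['gripper_force'])
np.savez('w3.npz',**eyes.camera_model('wrist'),pos=s['position'])
snap('wrist','w3.png')
```

```text
[0.40039276 0.10767464 0.11019578] 1.4769636270454072 [0.00077455 0.69793401 0.7161612  0.00080717] [ 0.26936433  0.33989849 -1.58983293] 97.86858201026917
```

View pics/w3.png

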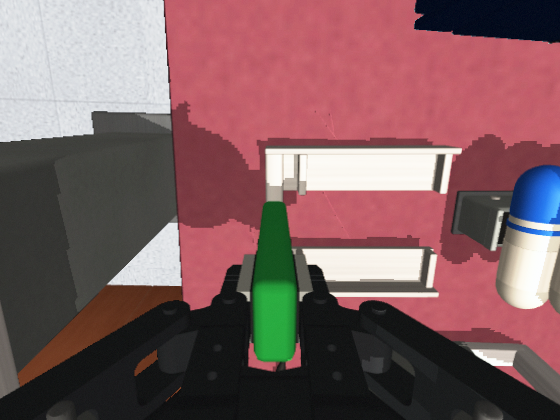

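From close by, the rack's near foot edge runs (457,191)–(455,234), with the lip's top strip near (490–503,195–248). The first tubes are at cols 498–560, rows 165–308, and the scoop's front tips are at (461,150) and (438,295).

Run:
```python
from h import *
m=dict(np.load('w3.npz'));im=cv2.imread('pics/w3.png');hsv=cv2.cvtColor(im,cv2.COLOR_BGR2HSV)
blue=cv2.inRange(hsv,(100,120,70),(125,255,255))>0
white=cv2.inRange(hsv,(0,0,110),(180,50,255))>0
wt=np.zeros(im.shape[:2]);wt[155:322,509:560]=1;wt[185:250,:512]=0
mask=((blue|white)&(wt>0)).astype(float)
for off in (28,29):
    T=[capsule(-off,52),capsule(-off/2,76)]
    x,f=wfit(m,T,mask,wt,[.59,.1134,.03],0);print('rack by tubes',off,x,np.degrees(x[2]),f,mask.sum())
# grey pedestal
wr=np.zeros(im.shape[:2]);wr[180:260,448:498]=1
nr=((hsv[:,:,1]<60)&(wr>0)).astype(float)
R=[box(-50,50,-17,17,0,4),box(-47,47,-14,14,0,38),box(-47,-44,-14,14,0,44)]
x1,f1=wfit(m,R,nr,wr,[.59,.1134,.03],0);print('rack by pedestal',x1,np.degrees(x1[2]),f1,nr.sum())
x3,f3=wfit(m,R+TUBES,np.maximum(mask,nr),np.maximum(wt,wr),[.59,.1134,.03],0);print('both',x3,np.degrees(x3[2]),f3)
wt2=np.zeros(im.shape[:2]);wt2[142:205,262:480]=1;wt2[180:,445:]=0;wt2[205:302,325:445]=1
st=((cv2.inRange(hsv,(0,0,60),(180,60,255))>0)&(wt2>0)).astype(float)
p=m['pos'];y=np.radians(1.48);p0=[p[0]+.066*np.cos(y),p[1]+.066*np.sin(y),y]
wt2[270:302,:330]=0
x2,f2=wfit(m,STEEL+HANDLE,st,wt2,p0,p[2]-.097,(.004,.004,.03));print('scoop',x2,x2-p0,np.degrees(x2[2]),f2,st.sum())
for X in(x1,x3):
    d=X[:2]-x2[:2];c,s=np.cos(X[2]),np.sin(X[2]);print('rack frame: ahead',d@[c,s],'side',d@[-s,c])
o=im.copy()
for b,q,z,col in((R+TUBES,x3,0,(0,255,0)),(STEEL,x2,p[2]-.097,(0,0,255))):
    cs,_=cv2.findContours((render(m,b,q,z)>.5).astype(np.uint8),0,1);cv2.drawContours(o,cs,-1,col,1)
cv2.imwrite('pics/fit3.png',cv2.resize(o[130:330,250:560],None,fx=2.5,fy=2.5))
```

```text
rack by tubes 28 [0.59114901 0.11341351 0.10800977] 6.188504228995283 420.8235294117647 6397.0
rack by tubes 29 [0.59199931 0.11328618 0.09975657] 5.7156302176984095 405.3764705882353 6397.0
rack by pedestal [0.59046479 0.1142085  0.03974226] 2.2770637410164225 71.11764705882352 2205.0
both [0.59100691 0.11387476 0.05132163] 2.9405130304341816 675.1098039215688
scoop [0.46670129 0.10913048 0.02240183] [ 0.00033054 -0.00024881 -0.00342904] 1.2835304829583438 620.3686274509804 13976.0
rack frame: ahead 0.12386753539035897 side 0.00015666369567437764
rack frame: ahead 0.12438532440551274 side -0.0016387414197210307
```

View pics/fit3.png

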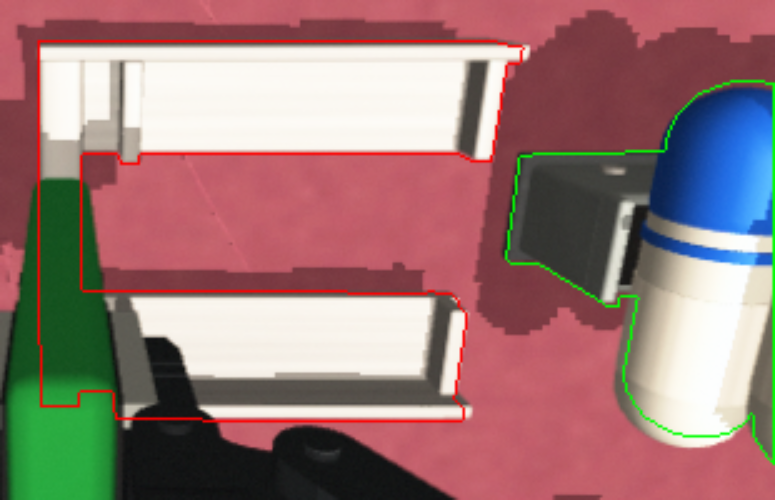

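The pedestal and scoop outlines both fit closely: rack at (0.5905,0.1142), yaw ≈ 2.3°; scoop origin at (0.4667,0.1091), yaw ≈ 1.4°. Now I'll insert along +x: 124 mm, with 1° twist, 4 mm in y and -3 mm in z.

drive_tool(deltas=[{"linear":[0,-1,-3],"twist":1,"claw":0},{"linear":[10,-0.6,-3],"twist":1,"claw":0},{"linear":[30,0.2,-3],"twist":1,"claw":0},{"linear":[55,1.2,-3],"twist":1,"claw":0},{"linear":[80,2.2,-3],"twist":1,"claw":0},{"linear":[100,3,-3],"twist":1,"claw":0},{"linear":[115,3.6,-3],"twist":1,"claw":0},{"linear":[124,4,-3],"twist":1,"claw":0},{"linear":[124,4,-3],"twist":1,"claw":0},{"linear":[124,4,-3],"twist":1,"claw":0},{"linear":[124,4,-3],"twist":1,"claw":0}], squeeze=110)

```text
clock: 6.17
position: [0.5217, 0.112, 0.106]
ee_rot: [-0.001, 0.691, 0.723, -0.001]
contact_force: [-0.8, -0.7, -3.3]
width: 0.0146
gripper_force: 107.5
```

Run:
```python
from h import *
s=sensors.get_state();q=s['ee_rot'];y=np.radians(np.degrees(2*np.arctan2(q[2],q[1]))-90);p=s['position'];print(p,np.degrees(y),s['contact_force'],s['gripper_force'],'scoop',p[:2]+.0663*np.array([np.cos(y),np.sin(y)]))
np.savez('w4.npz',**eyes.camera_model('wrist'),pos=s['position'])
im=snap('wrist','w4.png');snap('scene','s4.png')
```

```text
[0.52169481 0.11199445 0.10601475] 2.5350335748787387 [-0.81814423 -0.74443068 -3.29017018] 107.46942400932312 scoop [0.58792992 0.11492692]
```

drive_tool(deltas=[{"linear":[2,-0.8,0],"twist":0,"claw":0},{"linear":[2,-0.8,0],"twist":0,"claw":0},{"linear":[2,-0.8,0],"twist":0,"claw":0}])

```text
clock: 6.52
position: [0.5251, 0.1112, 0.1065]
ee_rot: [0.0, 0.691, 0.723, 0.0]
contact_force: [0.0, 0.1, -2.3]
width: 0.0147
gripper_force: 107.4
```

Run:
```python
from h import *
s=sensors.get_state();q=s['ee_rot'];y=np.radians(np.degrees(2*np.arctan2(q[2],q[1]))-90);p=s['position'];print(p,np.degrees(y),s['contact_force'],'scoop',p[:2]+.0663*np.array([np.cos(y),np.sin(y)]))
m=eyes.camera_model('wrist');im=snap('wrist','w5.png')
hsv=cv2.cvtColor(im,cv2.COLOR_RGB2HSV)
# check tubes' y extents on the image vs scoop side walls
blue=cv2.inRange(hsv,(100,120,70),(125,255,255));v,u=np.nonzero(blue);k=(v<330)&(v>60);print('blue',u[k].min(),u[k].max(),v[k].min(),v[k].max())
mm=dict(m);wt=np.zeros(im.shape[:2]);wt[60:330,265:560]=1
white=cv2.inRange(hsv,(0,0,110),(180,50,255))>0
g=(cv2.inRange(hsv,(45,120,30),(85,255,255))>0)
X=[p[0]+.0663*np.cos(y),p[1]+.0663*np.sin(y),y]
o=im[:,:,::-1].copy()
for b,q_,z,col in((TUBES,[.5905,.114,.04],0,(0,255,0)),(STEEL,X,p[2]-.097,(0,0,255))):
    cs,_=cv2.findContours((render(mm,b,q_,z)>.5).astype(np.uint8),0,1);cv2.drawContours(o,cs,-1,col,1)
cv2.imwrite('pics/fit5.png',o[60:360,200:560])
```

```text
[0.52510968 0.11120934 0.10654546] 2.525833079879405 [ 0.03357301  0.09089725 -2.2630058 ] scoop [0.59134526 0.11413117]
blue 308 460 164 254
```

Aligned within 1 mm. Lifting straight and gently.

drive_tool(deltas=[{"linear":[0,0,4],"twist":0,"claw":0},{"linear":[0,0,9],"twist":0,"claw":0},{"linear":[0,0,14],"twist":0,"claw":0},{"linear":[0,0,18],"twist":0,"claw":0},{"linear":[0,0,21],"twist":0,"claw":0},{"linear":[0,0,24],"twist":0,"claw":0},{"linear":[0,0,27],"twist":0,"claw":0},{"linear":[0,0,31],"twist":0,"claw":0},{"linear":[0,0,36],"twist":0,"claw":0},{"linear":[0,0,43],"twist":0,"claw":0},{"linear":[0,0,51],"twist":0,"claw":0},{"linear":[0,0,60],"twist":0,"claw":0}], squeeze=115)

```text
clock: 7.57
position: [0.5251, 0.1112, 0.167]
ee_rot: [-0.0, 0.691, 0.723, -0.0]
contact_force: [0.9, -0.0, -4.3]
width: 0.0147
gripper_force: 112.1
```

drive_tool(deltas=[{"linear":[0,0,9],"twist":0,"claw":0},{"linear":[0,0,18],"twist":0,"claw":0},{"linear":[0,0,27],"twist":0,"claw":0},{"linear":[0,0,35],"twist":0,"claw":0},{"linear":[0,0,42],"twist":0,"claw":0},{"linear":[0,0,48],"twist":0,"claw":0},{"linear":[0,0,52],"twist":0,"claw":0},{"linear":[0,0,54],"twist":0,"claw":0},{"linear":[0,0,54],"twist":0,"claw":0}])

```text
clock: 8.32
position: [0.5254, 0.1112, 0.2207]
ee_rot: [0.0, 0.691, 0.723, 0.0]
contact_force: [-0.5, 0.2, -3.1]
width: 0.0145
gripper_force: 112.2
```

Run:
```python
from h import *
s=sensors.get_state();q=s['ee_rot'];print(s['position'],q,s['contact_force'],s['moment'],s['gripper_force'],s['width'])
np.savez('w6.npz',**eyes.camera_model('wrist'),pos=s['position'],q=q)
a=snap('wrist','w6.png');b=snap('scene','s6.png')
B=cv2.resize(b[100:280,180:380],(600,540),interpolation=cv2.INTER_CUBIC)[:,:,::-1]
A=a[50:300,250:560][:,:,::-1]
C=np.zeros((600,800,3),np.uint8);C[:270,:300]=cv2.resize(B,(300,270));C[:,300:]=0
C[:405,300:800]=cv2.resize(A,(500,405))
C[:300,:300]=cv2.resize(b[120:250,200:330][:,:,::-1],(300,300),interpolation=cv2.INTER_CUBIC)
cv2.imwrite('pics/c6.png',C[:410])
hsv=cv2.cvtColor(a,cv2.COLOR_RGB2HSV);blue=cv2.inRange(hsv,(100,120,70),(125,255,255));n,l,st,_=cv2.connectedComponentsWithStats(blue);print(st[st[:,4]>100])
```

```text
[0.52535151 0.11124171 0.22070734] [2.40818885e-04 6.91339248e-01 7.22530226e-01 2.42696676e-04] [-0.45212459  0.15897051 -3.10549805] [0.03777233 0.168128   0.00376189] 112.17037081718445 0.014527956527216898
[[     0      0    560    420 227136]
 [   179      0     11     35    179]
 [   229      0      5     30    114]
 [   231     33     24     11    116]
 [   305    159    136     79   7647]]
```

Force and moment are consistent with five tubes aboard. I'll verify numerically by overlap with the predicted silhouette, and refit the tray from the top image.

Run:
```python
from h import *
m=dict(np.load('w6.npz'));im=cv2.imread('pics/w6.png');hsv=cv2.cvtColor(im,cv2.COLOR_BGR2HSV)
p=m['pos'];q=m['q'];y=2*np.arctan2(q[2],q[1])-np.pi/2;z=p[2]-.097
X=[p[0]+.0663*np.cos(y),p[1]+.0663*np.sin(y),y]
blue=cv2.inRange(hsv,(100,120,70),(125,255,255))>0
def caps(b): # blue cap part: y in rack +
    return b[b[:,1]>.02]
def blk(xs,cz): return [capsule(a,cz) for a in xs]
S5=blk((-28.5,0,28.5),20)+blk((-14,14),44)
S3=blk((-28.5,0,28.5),20)
for n,S in(('five',S5),('three',S3)):
    r=render(m,[caps(b) for b in S],X,z)>.5
    v,u=np.nonzero(r);print(n,'pred cap bbox',u.min(),u.max(),v.min(),v.max(),'IoU',(r&blue).sum()/(r|(blue&(np.indices(blue.shape)[0]<260)&(np.indices(blue.shape)[0]>140))).sum())
# tray fit from top image
c,D=ray('top',[[280,210]])
mt=eyes.camera_model('top');t=cv2.imread('pics/top0.png');h=cv2.cvtColor(t,cv2.COLOR_BGR2HSV)
wt=np.zeros(t.shape[:2]);wt[188:228,304:368]=1
msk=((h[:,:,1]<75)&(wt>0)).astype(float)
TR=[box(-45,45,-80,80,0,72)]
x,f=wfit(mt,TR,msk,wt,[.522,-.082,-.015],0);print('tray top cam',x,np.degrees(x[2]),f,msk.sum())
# rim end seen in w1: refine end edge
m1=dict(np.load('w1.npz'));i1=cv2.imread('pics/w1.png');h1=cv2.cvtColor(i1,cv2.COLOR_BGR2HSV)
wt1=np.zeros(t.shape[:2]);wt1[40:110,228:360]=1
k=((h1[:,:,1]<70)&(wt1>0)).astype(float)
x1,f1=wfit(m1,TR,k,wt1,[.522,-.082,-.015],0);print('tray wrist1',x1,np.degrees(x1[2]),f1,k.sum())
m2=dict(np.load('w2.npz'))
```

```text
five pred cap bbox 310 443 159 194 IoU 0.4118453865336658
three pred cap bbox 310 443 159 185 IoU 0.2952785410941794
tray top cam [ 0.52359686 -0.08339327 -0.00623275] -0.3571100437994421 66.09019607843138 1816.0
tray wrist1 [ 0.52447003 -0.0828674  -0.00847541] -0.48560501685136176 47.27058823529412 4865.0
```

The tray fits agree from both cameras: (0.524,-0.083), yaw -0.45°. I'll carry the load smoothly over the bar to the end away from it.

drive_tool(deltas=[{"linear":[-1,0,4],"twist":0,"claw":0},{"linear":[-3,0,11],"twist":-0.3,"claw":0},{"linear":[-6,-1,20],"twist":-0.6,"claw":0},{"linear":[-9,-3,30],"twist":-0.9,"claw":0},{"linear":[-13,-7,39],"twist":-1.2,"claw":0},{"linear":[-17,-13,46],"twist":-1.5,"claw":0},{"linear":[-21,-21,50],"twist":-1.8,"claw":0},{"linear":[-25,-31,52],"twist":-2.1,"claw":0},{"linear":[-29,-42,52],"twist":-2.4,"claw":0},{"linear":[-33,-54,52],"twist":-2.7,"claw":0},{"linear":[-37,-67,52],"twist":-3,"claw":0},{"linear":[-41,-80,52],"twist":-3,"claw":0}])

```text
clock: 9.42
position: [0.4832, 0.0297, 0.2717]
ee_rot: [-0.0, 0.71, 0.704, -0.001]
contact_force: [0.7, -0.8, -4.1]
width: 0.0147
gripper_force: 112.2
```

drive_tool(deltas=[{"linear":[-4,-13,0],"twist":0,"claw":0},{"linear":[-7,-26,0],"twist":0,"claw":0},{"linear":[-10,-39,0],"twist":0,"claw":0},{"linear":[-13,-52,0],"twist":0,"claw":0},{"linear":[-16,-65,0],"twist":0,"claw":0},{"linear":[-19,-78,0],"twist":0,"claw":0},{"linear":[-21,-91,0],"twist":0,"claw":0},{"linear":[-23,-103,0],"twist":0,"claw":0},{"linear":[-24,-114,0],"twist":0,"claw":0},{"linear":[-25,-124,0],"twist":0,"claw":0},{"linear":[-26,-133,0],"twist":0,"claw":0},{"linear":[-27,-140,0],"twist":0,"claw":0}])

```text
clock: 10.42
position: [0.457, -0.11, 0.2722]
ee_rot: [0.0, 0.71, 0.704, -0.0]
contact_force: [-0.4, 0.9, -3.7]
width: 0.0145
gripper_force: 112.2
```

drive_tool(deltas=[{"linear":[0,-6,0],"twist":0,"claw":0},{"linear":[0,-10,0],"twist":0,"claw":0},{"linear":[0,-13,0],"twist":0,"claw":0},{"linear":[0,-14,-3],"twist":0,"claw":0},{"linear":[0,-14,-10],"twist":0,"claw":0},{"linear":[0,-14,-20],"twist":0,"claw":0},{"linear":[0,-14,-32],"twist":0,"claw":0},{"linear":[0,-14,-44],"twist":0,"claw":0},{"linear":[0,-14,-55],"twist":0,"claw":0},{"linear":[0,-14,-64],"twist":0,"claw":0},{"linear":[0,-14,-70],"twist":0,"claw":0},{"linear":[0,-14,-70],"twist":0,"claw":0}])

```text
clock: 11.42
position: [0.4561, -0.1221, 0.2005]
ee_rot: [-0.002, 0.71, 0.704, -0.001]
contact_force: [-0.7, 0.1, -3.3]
width: 0.0144
gripper_force: 112.1
```

```bash
cat > st.py <<'E'
from h import *
s=sensors.get_state();q=s['ee_rot'];y=2*np.arctan2(q[2],q[1])-np.pi/2;p=s['position']
o=p[:2]+.0663*np.array([np.cos(y),np.sin(y)]);T=np.array([.524,-.083]);a=-.0075;d=o-T
print('tcp',p.round(4),'yaw',np.degrees(y).round(2),'F',np.round(s['contact_force'],1),'M',np.round(s['moment'],3),'grip',s['gripper_force'].round(0),s['width'].round(4))
print('scoop',o.round(4),'in tray',d@[np.cos(a),np.sin(a)],d@[-np.sin(a),np.cos(a)],'t',s['clock'], 'tilt',np.round(q,4))
E
python3 st.py
python3 - <<'E'
from h import *
s=sensors.get_state()
np.savez('w7.npz',**eyes.camera_model('wrist'),pos=s['position'],q=s['ee_rot'])
snap('wrist','w7.png');snap('top','t7.png');snap('scene','s7.png')
E
```

```text
Traceback (most recent call last):
  File "st.py", line 4, in <module>
    print('tcp',p.round(4),'yaw',np.degrees(y).round(2),'F',np.round(s['contact_force'],1),'M',np.round(s['moment'],3),'grip',s['gripper_force'].round(0),s['width'].round(4))
                                                                                                                              ^^^^^^^^^^^^^^^^^^^^^^^^
AttributeError: 'float' object has no attribute 'round'
```

drive_tool(deltas=[{"linear":[1.5,0,-5],"twist":0,"claw":0},{"linear":[1.5,0,-12],"twist":0,"claw":0},{"linear":[1.5,0,-18],"twist":0,"claw":0},{"linear":[1.5,0,-23],"twist":0,"claw":0},{"linear":[1.5,0,-26],"twist":0,"claw":0},{"linear":[1.5,0,-28],"twist":0,"claw":0},{"linear":[1.5,0,-29],"twist":0,"claw":0},{"linear":[1.5,0,-29],"twist":0,"claw":0}])

```text
clock: 12.23
position: [0.4586, -0.1227, 0.1731]
ee_rot: [-0.0, 0.71, 0.704, -0.0]
contact_force: [-0.9, 0.1, -3.6]
width: 0.0148
gripper_force: 112.4
```

```bash
sed -i "s/s\['gripper_force'\].round(0),s\['width'\].round(4)/s['gripper_force'],s['width']/" st.py; python3 st.py
```

```text
tcp [ 0.4586 -0.1227  0.1731] yaw -0.47 F [-0.9  0.1 -3.6] M [-0.005  0.206  0.04 ] grip 112.40598678588867 0.014760056637961906
scoop [ 0.5249 -0.1233] in tray 0.0012408274068734491 -0.040285668720389446 t 12.2333 tilt [-1.000e-04  7.100e-01  7.042e-01 -0.000e+00]
```

drive_tool(deltas=[{"linear":[0,0,-0.7],"twist":0,"claw":0},{"linear":[0,0,-1.4],"twist":0,"claw":0},{"linear":[0,0,-2],"twist":0,"claw":0},{"linear":[0,0,-2],"twist":0,"claw":0}])

```text
clock: 12.57
position: [0.4587, -0.1228, 0.1713]
ee_rot: [0.0, 0.71, 0.704, 0.0]
contact_force: [-0.3, 0.8, -3.6]
width: 0.0146
gripper_force: 112.4
```

drive_tool(deltas=[{"linear":[0,0,-0.5],"twist":0,"claw":0},{"linear":[0,0,-1],"twist":0,"claw":0},{"linear":[0,0,-1],"twist":0,"claw":0},{"linear":[0,0,-1],"twist":0,"claw":0}])

```text
clock: 12.9
position: [0.4587, -0.1228, 0.1704]
ee_rot: [0.0, 0.71, 0.704, 0.0]
contact_force: [-1.1, -0.1, -2.8]
width: 0.0147
gripper_force: 112.3
```

```bash
python3 st.py
```

```text
tcp [ 0.4587 -0.1228  0.1704] yaw -0.47 F [-1.1 -0.1 -2.8] M [ 0.     0.183 -0.02 ] grip 112.32250213623047 0.01466476515247658
scoop [ 0.525  -0.1233] in tray 0.0013349284530388976 -0.040298084741089785 t 12.9 tilt [1.000e-04 7.100e-01 7.042e-01 1.000e-04]
```

Contact is near. I'll go down in half-millimetre steps until the rim carries it.

drive_tool(deltas=[{"linear":[0,0,-0.4],"twist":0,"claw":0},{"linear":[0,0,-0.7],"twist":0,"claw":0},{"linear":[0,0,-0.7],"twist":0,"claw":0}])

```text
clock: 13.15
position: [0.4586, -0.1228, 0.1703]
ee_rot: [0.0, 0.71, 0.704, 0.0]
contact_force: [-3.5, -0.2, 4.0]
width: 0.0149
gripper_force: 113.2
```

drive_tool(deltas=[{"linear":[0,0,-0.4],"twist":0,"claw":0},{"linear":[0,0,-0.7],"twist":0,"claw":0},{"linear":[0,0,-0.7],"twist":0,"claw":0}])

```text
clock: 13.4
position: [0.4587, -0.1228, 0.1702]
ee_rot: [0.0, 0.71, 0.704, 0.0]
contact_force: [-4.1, 1.8, 8.8]
width: 0.0146
gripper_force: 114.0
```

The scoop rests on the rim with about 12 N. Now the slow drag along tray +y.

drive_tool(deltas=[{"linear":[0,2,0],"twist":0,"claw":0},{"linear":[0,5,0],"twist":0,"claw":0},{"linear":[0.1,9,0],"twist":0,"claw":0},{"linear":[0.1,13,0],"twist":0,"claw":0},{"linear":[0.1,17,0],"twist":0,"claw":0},{"linear":[0.2,21,0],"twist":0,"claw":0},{"linear":[0.2,25,0],"twist":0,"claw":0},{"linear":[0.2,29,0],"twist":0,"claw":0},{"linear":[0.3,33,0],"twist":0,"claw":0},{"linear":[0.3,37,0],"twist":0,"claw":0},{"linear":[0.3,41,0],"twist":0,"claw":0},{"linear":[0.4,45,0],"twist":0,"claw":0}])

```text
clock: 14.4
position: [0.4608, -0.0791, 0.1702]
ee_rot: [0.003, 0.71, 0.704, 0.0]
contact_force: [-0.2, -4.4, 7.8]
width: 0.0148
gripper_force: 113.8
```

```bash
python3 st.py
```

```text
tcp [ 0.4608 -0.0791  0.1702] yaw -0.45 F [-0.2 -4.4  7.8] M [-0.779  0.004 -0.02 ] grip 113.77129912376404 0.014805747425545688
scoop [ 0.5271 -0.0796] in tray 0.003031011484120101 0.0034074269275949616 t 14.4 tilt [2.800e-03 7.099e-01 7.043e-01 2.000e-04]
```

drive_tool(deltas=[{"linear":[0,4,0],"twist":0,"claw":0},{"linear":[-0.3,8,0],"twist":0,"claw":0},{"linear":[-0.6,12,0],"twist":0,"claw":0},{"linear":[-1,16,0],"twist":0,"claw":0},{"linear":[-1,20,0],"twist":0,"claw":0},{"linear":[-1,23,0],"twist":0,"claw":0},{"linear":[-1,26,0],"twist":0,"claw":0},{"linear":[-1,29,0],"twist":0,"claw":0},{"linear":[-1,32,0],"twist":0,"claw":0},{"linear":[-1,35,0],"twist":0,"claw":0},{"linear":[-1,38,0],"twist":0,"claw":0},{"linear":[-1,41,0],"twist":0,"claw":0}])

```text
clock: 15.4
position: [0.4592, -0.038, 0.1702]
ee_rot: [0.002, 0.71, 0.704, -0.0]
contact_force: [-3.7, -6.5, 16.9]
width: 0.0147
gripper_force: 115.6
```

```bash
python3 st.py
```

```text
tcp [ 0.4592 -0.038   0.1702] yaw -0.45 F [-3.7 -6.5 16.9] M [-1.368  0.345 -0.138] grip 115.62987327575684 0.014711029617327514
scoop [ 0.5255 -0.0386] in tray 0.0012087619204426121 0.044456796935029325 t 15.4 tilt [ 2.300e-03  7.098e-01  7.044e-01 -2.000e-04]
```

drive_tool(deltas=[{"linear":[0,3,0.3],"twist":0,"claw":0},{"linear":[0,6,0.6],"twist":0,"claw":0},{"linear":[0,9,0.6],"twist":0,"claw":0},{"linear":[0,12,0.6],"twist":0,"claw":0},{"linear":[0,15,0.6],"twist":0,"claw":0},{"linear":[0,18,0.6],"twist":0,"claw":0},{"linear":[0,21,0.6],"twist":0,"claw":0},{"linear":[0,24,0.6],"twist":0,"claw":0},{"linear":[0,27,0.6],"twist":0,"claw":0},{"linear":[0,30,0.6],"twist":0,"claw":0},{"linear":[0,33,0.6],"twist":0,"claw":0},{"linear":[0,36,0.6],"twist":0,"claw":0}])

```text
clock: 16.4
position: [0.4587, -0.0008, 0.1699]
ee_rot: [0.001, 0.71, 0.704, 0.0]
contact_force: [-0.3, -3.8, 5.4]
width: 0.0149
gripper_force: 113.5
```

```bash
python3 st.py
```

```text
tcp [ 0.4587 -0.0008  0.1699] yaw -0.45 F [-0.3 -3.8  5.4] M [-1.205 -0.054 -0.109] grip 113.54744553565979 0.014936305196018693
scoop [ 0.525  -0.0013] in tray 0.00034776580897485655 0.08171952251564056 t 16.4 tilt [8.000e-04 7.099e-01 7.043e-01 2.000e-04]
```

drive_tool(deltas=[{"linear":[0,3,0],"twist":0,"claw":0},{"linear":[0,7,0],"twist":0,"claw":0},{"linear":[0,11,0],"twist":0,"claw":0},{"linear":[0,15,0],"twist":0,"claw":0},{"linear":[0,19,0],"twist":0,"claw":0},{"linear":[0,23,0],"twist":0,"claw":0},{"linear":[0,27,0],"twist":0,"claw":0},{"linear":[0,31,0],"twist":0,"claw":0},{"linear":[0,35,0],"twist":0,"claw":0},{"linear":[0,39,0],"twist":0,"claw":0},{"linear":[0,43,0],"twist":0,"claw":0},{"linear":[0,46,0],"twist":0,"claw":0}])

```text
clock: 17.4
position: [0.4583, 0.0454, 0.1697]
ee_rot: [0.001, 0.71, 0.704, 0.0]
contact_force: [-0.2, -4.3, 5.6]
width: 0.0147
gripper_force: 113.6
```

drive_tool(deltas=[{"linear":[0,2,0],"twist":0,"claw":0},{"linear":[0,4,0],"twist":0,"claw":0},{"linear":[0,4,0],"twist":0,"claw":0},{"linear":[0,4,0],"twist":0,"claw":0}])

```text
clock: 17.73
position: [0.4582, 0.0497, 0.1696]
ee_rot: [-0.0, 0.71, 0.704, 0.0]
contact_force: [-0.5, -2.0, 4.6]
width: 0.0149
gripper_force: 113.6
```

```bash
python3 st.py
python3 - <<'E'
from h import *
s=sensors.get_state()
np.savez('w8.npz',**eyes.camera_model('wrist'),pos=s['position'],q=s['ee_rot'])
a=snap('wrist','w8.png');t=snap('top','t8.png');b=snap('scene','s8.png')
C=np.zeros((560,800,3),np.uint8)
C[:300,:400]=cv2.resize(a,(400,300),interpolation=cv2.INTER_AREA)
C[:300,400:]=cv2.resize(t[150:240,250:370],(400,300),interpolation=cv2.INTER_CUBIC)
C[300:560,:520]=cv2.resize(b[130:230,200:400],(520,260),interpolation=cv2.INTER_CUBIC)
cv2.imwrite('pics/c8.png',C[:,:,::-1])
E
```

```text
tcp [0.4582 0.0497 0.1696] yaw -0.47 F [-0.5 -2.   4.6] M [-0.978 -0.222 -0.186] grip 113.60996603965759 0.014868286443686313
scoop [0.5245 0.0492] in tray -0.0004760625971733605 0.13220498967960814 t 17.7333 tilt [-0.000e+00  7.100e-01  7.042e-01  4.000e-04]
```

View pics/c8.png

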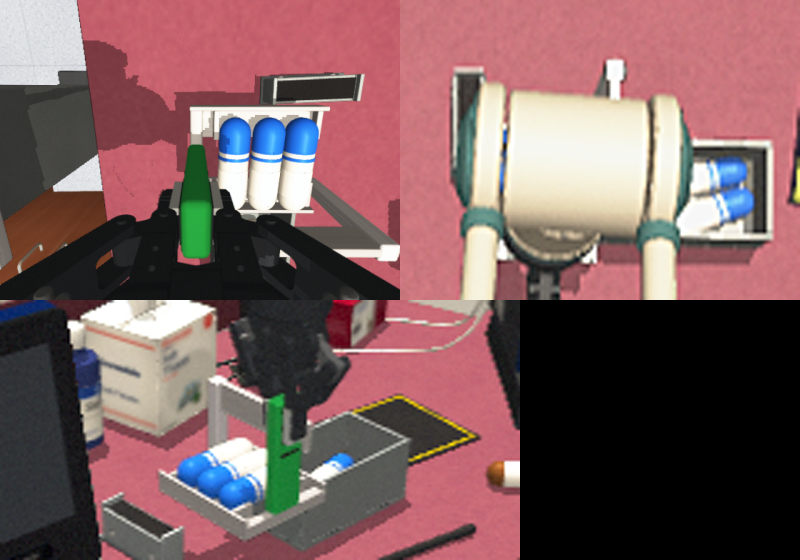

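The three views show three tubes level in the scoop (upper-left and lower panels), two tubes lying in the tray (top view, 715,190), and the mat empty. I'll lift, go over the bar, and carry the scoop to the mat.

drive_tool(deltas=[{"linear":[0,0,2],"twist":0,"claw":0},{"linear":[0,1,5],"twist":0,"claw":0},{"linear":[0,3,10],"twist":0,"claw":0},{"linear":[0,5,18],"twist":0,"claw":0},{"linear":[0,5,28],"twist":0,"claw":0},{"linear":[0,5,40],"twist":0,"claw":0},{"linear":[0,5,53],"twist":0,"claw":0},{"linear":[0,5,66],"twist":0,"claw":0},{"linear":[0,5,79],"twist":0,"claw":0},{"linear":[0,4,91],"twist":0,"claw":0},{"linear":[1,1,101],"twist":0,"claw":0},{"linear":[2,-4,108],"twist":0,"claw":0}])

```text
clock: 18.88
position: [0.4602, 0.0457, 0.2788]
ee_rot: [0.0, 0.71, 0.705, 0.001]
contact_force: [-0.2, -0.2, -2.5]
width: 0.0151
gripper_force: 112.4
```

drive_tool(deltas=[{"linear":[1,-8,3],"twist":-0.3,"claw":0},{"linear":[3,-19,4],"twist":-0.7,"claw":0},{"linear":[6,-33,4],"twist":-1.1,"claw":0},{"linear":[9,-49,4],"twist":-1.5,"claw":0},{"linear":[12,-66,4],"twist":-1.9,"claw":0},{"linear":[15,-84,4],"twist":-2.3,"claw":0},{"linear":[18,-102,4],"twist":-2.7,"claw":0},{"linear":[21,-120,4],"twist":-3.1,"claw":0},{"linear":[24,-138,4],"twist":-3.5,"claw":0},{"linear":[28,-156,4],"twist":-3.9,"claw":0},{"linear":[32,-174,4],"twist":-4.3,"claw":0},{"linear":[36,-192,4],"twist":-4.7,"claw":0}])

```text
clock: 19.88
position: [0.4955, -0.1487, 0.2805]
ee_rot: [-0.001, 0.739, 0.674, -0.001]
contact_force: [-0.3, -0.7, -3.2]
width: 0.0148
gripper_force: 112.3
```

drive_tool(deltas=[{"linear":[4,-18,0],"twist":-0.4,"claw":0},{"linear":[8,-35,0],"twist":-0.8,"claw":0},{"linear":[12,-52,0],"twist":-1.2,"claw":0},{"linear":[15,-68,0],"twist":-1.5,"claw":0},{"linear":[18,-82,0],"twist":-1.8,"claw":0},{"linear":[20,-95,0],"twist":-1.9,"claw":0},{"linear":[21,-106,0],"twist":-1.9,"claw":0},{"linear":[21,-114,0],"twist":-1.9,"claw":0},{"linear":[21,-118,0],"twist":-1.9,"claw":0},{"linear":[21,-118,0],"twist":-1.9,"claw":0},{"linear":[21,-118,0],"twist":-1.9,"claw":0}])

```text
clock: 20.8
position: [0.5169, -0.2643, 0.2815]
ee_rot: [-0.0, 0.749, 0.662, 0.0]
contact_force: [1.4, 0.6, -2.8]
width: 0.0149
gripper_force: 112.4
```

```bash
python3 st.py
python3 - <<'E'
from h import *
s=sensors.get_state();m=eyes.camera_model('wrist');np.savez('w9.npz',**m,pos=s['position'],q=s['ee_rot'])
im=snap('wrist','w9.png');hsv=cv2.cvtColor(im,cv2.COLOR_RGB2HSV)
b=cv2.inRange(hsv,(100,120,70),(125,255,255));n,l,st,_=cv2.connectedComponentsWithStats(b);print(st[st[:,4]>100])
yl=cv2.inRange(hsv,(22,120,100),(35,255,255));v,u=np.nonzero(yl);P=pix2w('wrist',np.c_[u,v],.003)[:,:2]*1000
k=np.linalg.norm(P-[584,-273],axis=1)<120;print(k.sum(),cv2.minAreaRect(P[k].astype(np.float32)))
E
```

```text
tcp [ 0.5169 -0.2643  0.2815] yaw -7.07 F [ 1.4  0.6 -2.8] M [-0.001  0.121 -0.028] grip 112.36697316169739 0.014893616816549214
scoop [ 0.5827 -0.2725] in tray 0.06012337526498168 -0.18901880354463169 t 20.8 tilt [-4.000e-04  7.494e-01  6.622e-01  2.000e-04]
[[     0      0    560    420 226748]
 [   247     40     56     42   1450]
 [   306    164     45     52   2022]
 [   352    164     94     52   4246]
 [   305    213    136     14    590]]
405 ((585.1815795898438, -272.1833801269531), (130.79066467285156, 129.63619995117188), 82.9339370727539)
```

The yellow line refit confirms the mat at (0.585,-0.272), yaw -7.07°. I'll shift +1.5 mm in x and lower.

drive_tool(deltas=[{"linear":[1.5,0,-5],"twist":0,"claw":0},{"linear":[1.5,0,-15],"twist":0,"claw":0},{"linear":[1.5,0,-29],"twist":0,"claw":0},{"linear":[1.5,0,-46],"twist":0,"claw":0},{"linear":[1.5,0,-65],"twist":0,"claw":0},{"linear":[1.5,0,-85],"twist":0,"claw":0},{"linear":[1.5,0,-105],"twist":0,"claw":0},{"linear":[1.5,0,-124],"twist":0,"claw":0},{"linear":[1.5,0,-141],"twist":0,"claw":0},{"linear":[1.5,0,-155],"twist":0,"claw":0},{"linear":[1.5,0,-165],"twist":0,"claw":0},{"linear":[1.5,0,-170],"twist":0,"claw":0}])

```text
clock: 21.85
position: [0.5176, -0.2637, 0.1094]
ee_rot: [-0.002, 0.749, 0.662, -0.0]
contact_force: [-1.0, 0.4, -3.4]
width: 0.0148
gripper_force: 112.4
```

drive_tool(deltas=[{"linear":[0,0,-2],"twist":0,"claw":0},{"linear":[0,0,-4],"twist":0,"claw":0},{"linear":[0,0,-6],"twist":0,"claw":0},{"linear":[0,0,-7],"twist":0,"claw":0},{"linear":[0,0,-7],"twist":0,"claw":0},{"linear":[0,0,-7],"twist":0,"claw":0}])

```text
clock: 22.35
position: [0.5188, -0.2649, 0.105]
ee_rot: [0.0, 0.749, 0.662, 0.0]
contact_force: [-0.1, 1.0, -3.6]
width: 0.0147
gripper_force: 112.4
```

```bash
python3 st.py
```

```text
tcp [ 0.5188 -0.2649  0.105 ] yaw -7.08 F [-0.1  1.  -3.6] M [ 0.033  0.122 -0.065] grip 112.39625573158264 0.014673248828335421
scoop [ 0.5846 -0.2731] in tray 0.06203524909964273 -0.18961996569669756 t 22.35 tilt [5.000e-04 7.494e-01 6.621e-01 2.000e-04]
```

drive_tool(deltas=[{"linear":[0,0,-1],"twist":0,"claw":0},{"linear":[0,0,-2],"twist":0,"claw":0},{"linear":[0,0,-3],"twist":0,"claw":0},{"linear":[0,0,-3],"twist":0,"claw":0},{"linear":[0,0,-3],"twist":0,"claw":0}])

```text
clock: 22.77
position: [0.5186, -0.2648, 0.1015]
ee_rot: [-0.0, 0.749, 0.662, 0.0]
contact_force: [0.5, 0.4, -3.0]
width: 0.0149
gripper_force: 112.4
```

drive_tool(deltas=[{"linear":[0,0,-0.5],"twist":0,"claw":0},{"linear":[0,0,-1],"twist":0,"claw":0},{"linear":[0,0,-1],"twist":0,"claw":0}])

```text
clock: 23.02
position: [0.5186, -0.2648, 0.1013]
ee_rot: [0.0, 0.749, 0.662, 0.0]
contact_force: [-2.0, 0.4, 3.5]
width: 0.0146
gripper_force: 113.4
```

Seated, and the force shows the mat carrying it. Releasing and rising clear.

drive_tool(deltas=[{"linear":[0,0,0],"twist":0,"claw":0.22},{"linear":[0,0,0],"twist":0,"claw":0.3},{"linear":[0,0,0],"twist":0,"claw":0.4},{"linear":[0,0,0],"twist":0,"claw":0.5},{"linear":[0,0,0],"twist":0,"claw":0.5},{"linear":[0,0,0],"twist":0,"claw":0.5}], squeeze=20)

```text
clock: 23.52
position: [0.5187, -0.2648, 0.1005]
ee_rot: [0.0, 0.749, 0.662, 0.0]
contact_force: [0.6, -0.5, 0.5]
width: 0.0425
gripper_force: 0.0
```

drive_tool(deltas=[{"linear":[0,0,3],"twist":0,"claw":0.5},{"linear":[0,0,10],"twist":0,"claw":0.5},{"linear":[0,0,22],"twist":0,"claw":0.5},{"linear":[0,0,40],"twist":0,"claw":0.5},{"linear":[0,0,65],"twist":0,"claw":0.5},{"linear":[0,0,95],"twist":0,"claw":0.5},{"linear":[0,0,125],"twist":0,"claw":0.5},{"linear":[0,0,150],"twist":0,"claw":0.5},{"linear":[0,0,170],"twist":0,"claw":0.5},{"linear":[-15,0,180],"twist":0,"claw":0.5},{"linear":[-35,0,185],"twist":0,"claw":0.5},{"linear":[-50,0,185],"twist":0,"claw":0.5}])

```text
clock: 24.52
position: [0.4668, -0.2647, 0.2869]
ee_rot: [0.001, 0.749, 0.662, -0.0]
contact_force: [-0.2, -0.4, 0.1]
width: 0.0425
gripper_force: 0.0
```

drive_tool(deltas=[{"linear":[0,0,0],"twist":0,"claw":0.5},{"linear":[0,0,0],"twist":0,"claw":0.5},{"linear":[0,0,0],"twist":0,"claw":0.5}])

```text
clock: 24.77
position: [0.4684, -0.2647, 0.2853]
ee_rot: [-0.0, 0.75, 0.662, 0.0]
contact_force: [0.4, -0.4, -0.0]
width: 0.0427
gripper_force: 0.0
```

Run:
```python
from h import *
s=sensors.get_state();print(s['position'],s['contact_force'],s['clock'])
m=eyes.camera_model('wrist');im=snap('wrist','w10.png');snap('top','t10.png');hsv=cv2.cvtColor(im,cv2.COLOR_RGB2HSV)
blue=cv2.inRange(hsv,(100,120,70),(125,255,255));white=cv2.inRange(hsv,(0,0,110),(180,60,255));green=cv2.inRange(hsv,(45,120,40),(85,255,255))
un=((blue>0)|(white>0)|(green>0)).astype(float)
L=[capsule(a,20) for a in(-28.5,0,28.5)]
c=w2pix('wrist',[[.5846,-.2731,.01]])[0].astype(int);print(c)
wt=np.zeros(un.shape);cv2.circle(wt,tuple(map(int,c)),85,1,-1)
g=(green>0).astype(float)
cost=lambda p:(np.abs(render(m,STEEL+HANDLE+L,p,.003)-un)*wt).sum()+np.abs(render(m,HANDLE,p,.003)-g).sum()
p0=np.array([.5846,-.2731,-.1235]);r=minimize(cost,p0,method='Nelder-Mead',options=dict(initial_simplex=np.array([p0,p0+[.006,0,0],p0+[0,.006,0],p0+[0,0,.06]]),maxiter=200,xatol=1e-4,fatol=.1))
print('scoop',r.x,np.degrees(r.x[2]),r.fun,(un*wt).sum())
cap=(render(m,[b[b[:,1]>.01] for b in L],r.x,.003)>.5);print('caps covered',(cap&(blue>0)).sum()/cap.sum(),'blue near',((blue>0)&(wt>0)).sum(),cap.sum())
```

```text
[ 0.46836335 -0.26469626  0.28532799] [ 0.43618922 -0.37529171 -0.02974986] 24.7667
[365 171]
scoop [ 0.58519902 -0.27349264 -0.12143304] -6.957600849185741 1096.1921568627452 8104.0
caps covered 0.7962962962962963 blue near 1771 756
```

The scoop sits at (0.585,-0.273), yaw -7°, within 1 mm of the mat's centre, with the tubes aboard and the gripper clear.

```bash
python3 -c "
from rig import manip; print(manip.sign_off())"
```

```text
the job is handed in; nothing more can be done
None
```

The job is handed in at about 25 s of the 72 s allowed: two tubes are in the tray, and the scoop holding the level layer of three is released squarely on the black mat, within about 1 mm of its centre.

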